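# Set the calibrator dial and hold the surface probe on its spot

## Task

Turn the calibrator's dial clockwise until its pointer stands at the small dark steel rider tab on the scale, and leave it there. Then draw the contact probe out of its stand and hold its sprung tip inside the ring engraved on the sloping metal face, with the probe square to that face and pressed lightly, so that the sprung tip is about half pushed in. Finish while still holding the probe there, and leave the other things on the worktop where they are.

Things in the scene. Friction and masses are not known exactly. Their poses are not given: they have to be found in the camera images.
- unit: Probe calibrator, fixed, grey plastic, 194 (x) x 130 (y) x 68 mm high. Origin: underside, near the middle; x axis from its low front to its high back. The front is a level deck 35 mm high that carries the dial, its axis 50 mm in front of the origin; behind it a face rises at 20 degrees, from 35 mm high (5 mm in front of the origin) to 68 mm at the back.
- dial_grip (a point): Point on the dial's upright axis, 24 mm above the deck, in its grip bar. Dial: black skirt 52 mm across, 9 mm high; across it an upright straight bar, 12 mm thick, 42 long, 9 to 33 mm above the deck, to be pinched from above. y axis: along the bar to the pointer end (white line and nose); x: across the bar; z up. Beside it only the rider tab (to 5 mm above the deck, 36 to 46 mm from the axis).
- dial (a joint): Angle of the dial, rad, growing as it turns clockwise seen from above. At 0 the pointer points to the unit's +y (left), at 1.571 to its +x (back). It runs from stop to stop 0 to 2.4 against light friction (0.04 N m), has no spring and stays where it is left.
- rider (a joint): Angle of the rider tab round the same axis, counted in the same way: the dial is set when its angle equals this one. The rider is a small dark steel tab with a thin tip, 6 x 10 x 4 mm (top 5 mm above the deck), on the ticked scale round the dial; it stays where it is.
- dial_tip (a point): The tip of the dial's pointer, 32 mm from the dial's axis, 5 mm above the deck.
- rider_tip (a point): The inner tip of the rider tab, also 32 mm from the dial's axis and 5 mm above the deck.
- spot (a point): Centre of the engraved ring (19 mm across) on the aluminium plate (80 x 100 mm) of the sloping face, on the metal surface. z axis: square out of the face (20 degrees from upright, leaning to the unit's -x); x axis: up the slope; y level.
- stand: White stand for the probe, fixed, a 46 x 46 mm block 72 mm high on an 80 x 80 mm foot 8 mm high, with a round hole of 15 mm straight down from its top, 67 mm deep. Origin: underside centre.
- probe_grip (a point): Middle of the handle of the loose contact probe (about 110 g) that hangs upright in the stand, 40 mm above the stand's top. Handle 20 x 20 mm, from 35 mm above to 35 mm below this point; below it a 28 mm round flange rests on the stand. z: up along the probe; x, y: square to the handle's flat sides. The tip's end is 100 mm below this point on the axis when not pushed in. Lift 60 mm to clear the stand.
- probe_tip (a joint): How far the sprung tip is pushed in, m: 0 fully out, 0.012 fully in. It takes 0.5 N to start and 3.5 N to be fully in (250 N/m), about 2 N half way.
- tip_end (a point): The very end of the probe's sprung tip; moves with the tip.
- probe: The whole probe; origin on its axis at the flange's underside, 40 mm below the middle of the handle; z along the probe, away from the tip. From here a steel stem, 10 mm thick, goes 45 mm down, then the sprung tip, 6 mm thick with a round end, 15 mm more.
- marker_mid (a point): Bystander: felt marker, 132 x 16 mm, lying on the worktop; its middle.
- hex_keys_mid (a point): Bystander: hex key set in a long holder, 100 x 30 x 20 mm; its middle.
- cuvette_box_mid (a point): Bystander: lidded box, 106 x 71 x 40 mm; its middle.
There are look-alikes about, which are no part of the job. There is more than one size of the unit; the job needs the smaller.

How it is judged:
By the outcome, as a careful person would: the job done as asked, in the order asked, and still so for the second after the job is handed in, while the arm keeps its last pose, push and grip.
It also fails if it takes over 53 s, if anything falls off the work surface, if the arm or the gripper's body presses on something with over 40 N, if the wrist force passes 120 N, or if a joint passes its speed limit or range.

## Robot

A 6-joint arm with a two-finger parallel gripper is mounted at the origin on a cart in front of the work surface, level with it; the furniture and walls round the work are solid. World frame = base frame: x ahead of the robot, y to its left, z up, the work surface at z = 0. Lengths are in mm, angles in rad, forces in N, time in s.
With the tool pointing down it reaches from about 300 to 775 mm from the base axis. Payload 14.6 kg.
Tool frame: the origin (TCP) lies on the mounting face of the last link; the fingertips stand 199 mm ahead of it and the grasp point (between the pads) lies 180 mm ahead of it; z points along the fingers, y is the line along which they close (so a half turn about z gives the same grasp; the last joint's range is limited). The gripper opens to 94 mm and grips with 3 to 60 N. Pads are 16 mm wide; open, the fingers measure 119 mm over their backs; the gripper's body (75 mm by 177 mm) begins 78 mm behind the grasp point.
Start: joints at [1.105, 0.3, 1.521, -0, 1.321, -0.067], TCP at [213.569, 506.832, 404.646] pointing down, gripper open.
Joint ranges: [-3.03, 3.03], [-0.79, 2.21], [0.23, 2.52], [-1.04, 4.18], [0, 3.07], [-2.55, 2.55]. Speed limits (rad/s): [2.22, 2.22, 2.57, 3.14, 3.14, 3.14].

## Interface

Orientations are given as [roll, pitch, yaw] about the fixed x, y, z axes, in that order (R = Rz(yaw) Ry(pitch) Rx(roll)).
In Python, from cell import manip gives the robot as it stands. The module is installed in compiled form; this text tells all that it offers.
- The arm moves only by the shell command python3 -m creep 'ROWS' [FORCE]. ROWS is a JSON object of lists of equal length, an entry for each row: "slide": the shift along the world's x, y, z in cm, a list of three; "turn": the turn about the world's z in rad; "claw": the opening, from 0 (shut) to 1 (fully open). A call has 1 to 8 rows; each row shifts and turns the commanded pose from where the row before left it; what a row does not reach is not made up. A row lasts 1/8 s, in which the tool goes at most 62.5 mm and 10.7 degrees, less where a joint would pass 70% of its speed; a pose out of reach is approached as far as the arm can. A call with a gripper value outside its range is refused whole. The fingers move at their own pace and stop on an object; FORCE is the grip in N (left out, the last holds). Time passes only in rows, so rows that do not move let the fingers close. It gives the time, the measured TCP pose, the force, the opening and the grip force at its end, in the units of the state.
- manip.read_state(): the state, without advancing time (a new reading comes with each control period).
- manip.camera(name): name is "scene" or "top" or "wrist"; returns (picture, depth): 384x512x3 uint8, red, green, blue; 384x512 float32, mm along the optical axis (not along the pixel's ray), 0 where there is no reading.
- manip.calibration(name): a dict with "intrinsics" (3x3 intrinsics, pixels), "k1" (the pictures are not rectified: a ray, as slopes to the right and down, at radius r is drawn at 1 + k1 r^2 times it, then the intrinsics apply), "pose" (4x4, takes a point from camera to world coordinates). Camera axes: x right, y up, looking along -z (the intrinsics and any distortion apply to the point x, -y, -z); pixel columns grow to the right and rows downward; lengths in mm; the calibration is good to about 2 mm. A picture is of the moment at which its call begins: read the wrist's pose just before it. calibration takes no time and is no camera call; for the wrist camera it gives the pose at the moment of the call.
- manip.sign_off(): hands the job in; it is judged then, once.
Trained networks look in the newest picture that a camera, given by its name, has taken for a name from the list of things; names that differ only in an ending like _2 or _b are one class to them, and where a whole thing is asked for, a point or a joint stands for the part that bears it (a point fixed in the world has none). Each returns a list of dicts, best first, with "score" (0 to 1); they miss things now and then, are a little off and sometimes report something else, mostly with a low value. They report only what shows in the picture. A call takes as long as a camera call. They do not tell look-alikes from the thing itself.
- manip.cut_out(query, camera): "mask" (384x512 bool, what is visible of it) and "position" ([column, row] in pixels, amid what is visible of it).
The state is a dict: "clock": time; "joints": joint angles; "qd": joint speeds; "effort": joint torques, N m; "eef_pos": TCP position; "eef_rot": TCP orientation; "wrist_force": force on the tool from outside, world axes, zero at the start; "moment": the same for the moment, N m; "finger_gap": finger opening in mm; "finger_force": force on a finger pad.
Only numpy, scipy, OpenCV 4.12 (cv2) and the standard library are available. Lean on these libraries where they do the work, as an engineer would, in place of code of your own. Each camera call takes 0.05 s, during which the arm holds its last target. There are 200 camera calls.

## Working session

There is one attempt and no reset: what is moved stays moved. The work goes in short steps, Python scripts to look and compute and a shell command to move; the robot and the scene stay as the last step left them, time stands still between calls to the robot, and variables do not carry over. Pictures are saved under pics/ and viewed, at most 10 in all, crops included, and the job is handed in when it is done.

```bash
mkdir -p pics; cat > h.py <<'E'
import numpy as np, cv2
from cell import manip
def shot(cam,name=None):
    im,d=manip.camera(cam); c=manip.calibration(cam)
    if name: cv2.imwrite(f'pics/{name}.png',cv2.cvtColor(im,cv2.COLOR_RGB2BGR))
    return im,d,c
def ray(c,uv):
    K=np.array(c['intrinsics'],float); k=c['k1']
    p=cv2.undistortPoints(np.array(uv,float).reshape(-1,1,2),K,np.array([k,0,0,0,0.])).reshape(-1,2)
    return p
def world(c,uv,z):  # depth along axis
    p=ray(c,uv); z=np.asarray(z,float).reshape(-1)
    P=np.c_[p[:,0]*z,-p[:,1]*z,-z,np.ones(len(p))]
    return (P@np.array(c['pose']).T)[:,:3]
def at_z(c,uv,zw): # intersect with plane z=zw
    p=ray(c,uv); T=np.array(c['pose']); D=np.c_[p[:,0],-p[:,1],-np.ones(len(p))]@T[:3,:3].T
    o=T[:3,3]; return o+D*((zw-o[2])/D[:,2])[:,None]
def proj(c,P):
    T=np.linalg.inv(np.array(c['pose'])); q=np.atleast_2d(P)@T[:3,:3].T+T[:3,3]
    q=q*[1,-1,-1]
    return cv2.projectPoints(q,np.zeros(3),np.zeros(3),np.array(c['intrinsics'],float),np.array([c['k1'],0,0,0,0.]))[0].reshape(-1,2)
def cloud(c,d,mask):
    v,u=np.nonzero(mask&(d>0)); return world(c,np.c_[u,v],d[v,u])
E
python3 - <<'E'
from h import *
np.set_printoptions(suppress=True,precision=1)
print(manip.read_state())
ims=[]
for cam in ('scene','top'):
    im,d,c=shot(cam,cam+'0')
    print(cam,np.array(c['pose']),c['k1'])
    for q in ('unit','dial','rider','spot','stand','probe','dial_grip','probe_grip','rider_tip','dial_tip','marker_mid','hex_keys_mid','cuvette_box_mid'):
        for r in manip.cut_out(q,cam)[:3]:
            P=cloud(c,d,r['mask'])
            if len(P): print(q,round(r['score'],2),np.array(r['position']),r['mask'].sum(),np.median(P,0),P.min(0),P.max(0))
E
```

```text
{'clock': 0.0, 'joints': array([ 1.1,  0.3,  1.5, -0. ,  1.3, -0.1]), 'qd': array([ 0.,  0., -0.,  0., -0., -0.]), 'effort': array([  0. , -53.2, -35.3,   0.1,   0. ,  -0. ]), 'eef_pos': array([213.6, 506.8, 404.1]), 'eef_rot': array([-3.1, -0. ,  2.7]), 'wrist_force': array([-0.2,  0.5, -0.3]), 'moment': array([-0.,  0.,  0.]), 'finger_force': 0.0, 'finger_gap': 94.04488703320627}
scene [[  -0.7    0.5   -0.5 -121.4]
 [  -0.7   -0.5    0.5  343.1]
 [  -0.     0.7    0.7 1076.9]
 [   0.     0.     0.     1. ]] -0.029648900145697606
unit 0.82 [282.4 207.3] 2060 [ 530.3 -352.8   45.3] [  93.  -479.9   -3.8] [649.8 103.3 691.7]
unit 0.69 [397.7 178.4] 3796 [ 362.3 -686.8   49.9] [ 241.8 -798.8    7.1] [ 491.7 -625.8   94.3]
dial 0.76 [416.1 182.9] 306 [ 295.8 -701.6   59.7] [ 270.  -742.    46.8] [ 333.  -675.3   94.3]
dial 0.74 [297.2 215.2] 166 [ 456.3 -349.8   54.6] [ 437.4 -374.9   38. ] [ 483.5 -329.    73.7]
rider 0.51 [299.6 217.6] 180 [ 456.3 -348.1   54.6] [  92.6 -374.9   32.4] [483.5  91.7 692.1]
spot 0.75 [386.3 157.4] 1014 [ 416.3 -713.5   68.7] [ 367.  -783.9   47.1] [ 466
[... 2018 characters left out ...]
_grip 0.43 [284.4 198.5] 626 [ 541. -365.   51.] [ 368.  -421.4   32.9] [ 581.  -271.3  855.2]
probe_grip 0.61 [180.4 221.9] 101 [568.4 -34.  132.6] [560.5 -44.2  -2.5] [627.1  -8.2 152.4]
probe_grip 0.17 [243.9 268.9] 285 [ 362.2 -174.6   18.8] [ 341.3 -222.9   -6.8] [ 385.4 -123.8   28.3]
dial_tip 0.59 [402.2 232.3] 322 [ 295.8 -709.7   57.7] [ 264.1 -750.7   43.9] [ 332.  -680.6   94.3]
dial_tip 0.52 [286.8 227.9] 148 [ 454.  -352.1   46.4] [ 432.9 -373.9   38.5] [ 479.2 -332.4   73.2]
marker_mid 0.7 [232.2 219.2] 174 [ 547.7 -195.5   12.6] [ 539.5 -255.5   -3.7] [ 562.4 -128.    22.7]
hex_keys_mid 0.51 [243.7 268.6] 297 [ 363.2 -169.8   18.7] [ 340.4 -222.9   -4.9] [ 388.  -119.8   28.3]
```

View pics/scene0.png

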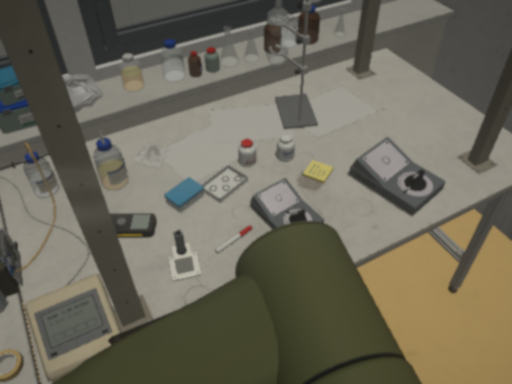

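View pics/top0.png

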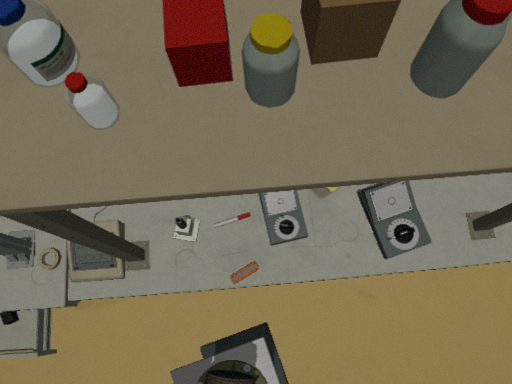

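```bash
python3 - <<'E'
from h import *
np.set_printoptions(suppress=True,precision=0,linewidth=200)
P=[]
for cam in ('scene','top'):
    im,d,c=shot(cam); 
    P.append(cloud(c,d,np.ones(d.shape,bool)))
P=np.vstack(P)
for lo,hi in ((60,200),(200,500),(500,800),(800,1500)):
    m=(P[:,2]>lo)&(P[:,2]<hi)
    H,xe,ye=np.histogram2d(P[m,0],P[m,1],bins=[np.arange(0,951,50),np.arange(-900,701,50)])
    print(lo,hi,'cols y from -900'); 
    for i,r in enumerate(H): print(int(xe[i]),''.join('.' if v==0 else ('+' if v<10 else '#') for v in r))
for uv in [(137,255),(482,225)]: print(at_z(c,[uv],0))
E
```

```text
60 200 cols y from -900
0 ................................
50 ................#...............
100 ................+#..............
150 ................................
200 ................................
250 ...##...........................
300 ...##...........................
350 ..####..........................
400 ..####....#.....................
450 ..####....##....................
500 .........++......#..##..........
550 .........###....##+.#####.......
600 .................+...#####......
650 ......##.............#####.###..
700 ......##+#.............+#..#....
750 ...#....##..............##......
800 ...+...................##.......
850 .......................##.......
900 ..##............+......+........
200 500 cols y from -900
0 ................................
50 ...............###..............
100 ................###.............
150 ................................
200 ................................
250 ................................
300 ................................
350 ................................
400 ................................
450 .................
[... 1143 characters left out ...]
...........................
100 ................................
150 ................................
200 ................................
250 .....+##........................
300 .....######.....................
350 ....###########.................
400 ....###############.............
450 ...###.##############...........
500 ...#.+################..........
550 .....###..#.########............
600 .........###########............
650 .........####.######............
700 .............#####+#............
750 ...............###..............
800 .................#..............
850 ................................
900 ................................
[[544. 157.   0.]]
[[  229. -1014.     0.]]
```

```bash
python3 -m creep '{"slide":[[1.5,-5.9,0],[1.5,-5.9,0],[1.5,-5.9,0],[2.4,-5,0],[2.4,-5,0],[2.4,-5,0],[2.4,-5,0],[2.4,-5,0]],"turn":[0,0,0,0,0,0,0,0],"claw":[1,1,1,1,1,1,1,1]}'
python3 -m creep '{"slide":[[0.9,-5.4,0],[0.9,-5.4,0],[0.9,-5.4,0],[0.9,-5.4,0],[0.9,-5.4,0],[0.9,-5.4,0],[0.9,-5.4,0],[0.9,-5.4,0]],"turn":[0,0,0,0,0,0,0,0],"claw":[1,1,1,1,1,1,1,1]}'
python3 - <<'E'
from h import *
np.set_printoptions(suppress=True,precision=2)
s=manip.read_state();print(s['eef_pos'],s['eef_rot'],s['joints'],s['wrist_force'],s['clock'])
im,d,c=shot('wrist','w1'); print(np.array(c['pose']))
np.savez('w1',im=im,d=d,pose=c['pose'])
E
```

```text
clock: 2.5
eef_pos: [378.9, 78.0, 405.0]
eef_rot: [3.141, 0.001, 2.743]
wrist_force: [-0.2, 0.4, 0.1]
finger_gap: 93.8
finger_force: 0.0
clock: 3.5
eef_pos: [450.6, -354.0, 404.7]
eef_rot: [-3.142, 0.0, 2.743]
wrist_force: [1.1, -0.1, 1.1]
finger_gap: 94.1
finger_force: 0.0
[ 450.56 -354.05  404.71] [-3.14  0.    2.74] [-0.73  0.35  1.45  0.    1.34 -1.9 ] [ 1.08 -0.12  1.08] 3.5
[[   0.39   -0.89   -0.22  386.27]
 [   0.92    0.38    0.1  -330.77]
 [  -0.     -0.24    0.97  383.74]
 [   0.      0.      0.      1.  ]]
```

View pics/w1.png

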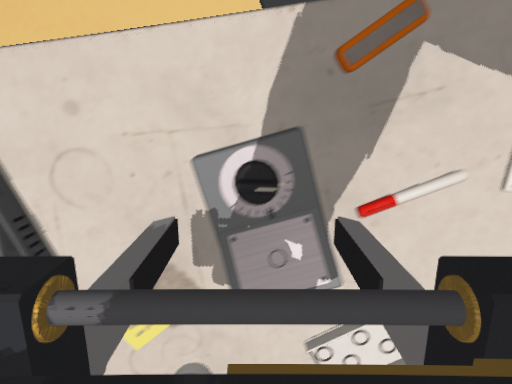

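```bash
python3 - <<'E'
from h import *
np.set_printoptions(suppress=True,precision=2)
im,d,c=shot('wrist')
for q in ('unit','dial','rider','spot','rider_tip','dial_tip'):
    for r in manip.cut_out(q,'wrist')[:2]:
        P=cloud(c,d,r['mask']); print(q,round(r['score'],2),np.array(r['position']),r['mask'].sum(),np.median(P,0),P.min(0),P.max(0))
a=cv2.resize(im[120:300,180:350],None,fx=4.5/1.4,fy=4.5/1.4,interpolation=cv2.INTER_CUBIC)
a=np.clip(a.astype(float)*1.5,0,255).astype(np.uint8)
cv2.imwrite('pics/c1.png',cv2.cvtColor(a,cv2.COLOR_RGB2BGR)); print(a.shape)
E
```

```text
unit 0.95 [ 15.8 225.7] 2882 [ 399.62 -628.77   31.29] [ 320.22 -640.32   -2.14] [ 449.98 -625.28   68.21]
unit 0.81 [272.5 211.2] 17483 [ 496.59 -351.76   39.46] [ 405.02 -441.45   -1.92] [ 640.58 -277.48  207.41]
dial 0.77 [263.7 178.9] 1677 [ 453.71 -349.77   44.08] [ 431.66 -376.16   34.85] [ 484.44 -323.09   69.47]
rider 0.42 [279.2 212.2] 36 [ 497.54 -349.82   39.45] [ 492.88 -352.59   34.17] [ 502.34 -347.37   41.13]
spot 0.58 [288.2 254.8] 5936 [ 544.72 -358.15   51.33] [ 426.09 -413.41   35.81] [ 588.52 -308.78  314.19]
rider_tip 0.63 [275.2 212.5] 55 [ 497.89 -349.9    39.36] [ 491.39 -353.47   34.17] [ 505.34 -346.75   41.13]
dial_tip 0.73 [264.6 178.8] 1731 [ 453.79 -350.33   43.99] [ 432.14 -377.94   32.99] [ 484.34 -323.54   69.47]
dial_tip 0.35 [275.3 212.4] 17425 [ 497.15 -351.73   39.57] [ 405.02 -441.45   -1.95] [ 598.52 -277.48  314.2 ]
(579, 546, 3)
```

View pics/c1.png

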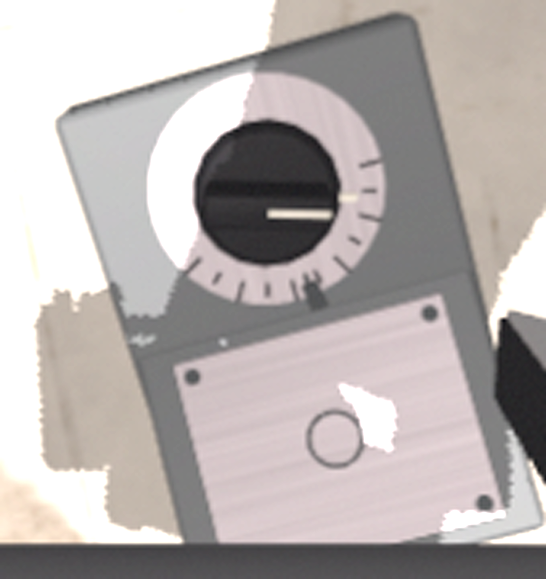

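```bash
python3 - <<'E'
from h import *
np.set_printoptions(suppress=True,precision=2)
im,d,c=shot('wrist')
S=579/180; px=lambda u,v:[180+(u+.5)/S-.5,120+(v+.5)/S-.5]
ax=at_z(c,[px(266,188)],36)[0]; nose=at_z(c,[px(352,198)],40)[0]; rt=at_z(c,[px(312,277)],40)[0]; ro=at_z(c,[px(320,307)],40)[0]
print('axis',ax,'nose',nose,'rider',rt,ro,np.linalg.norm(nose[:2]-ax[:2]),np.linalg.norm(rt[:2]-ax[:2]),np.linalg.norm(ro[:2]-ax[:2]))
# plate plane
m=np.zeros(d.shape,np.uint8); poly=np.array([px(200,385),px(420,330),px(465,490),px(235,530)]).astype(int)
cv2.fillPoly(m,[poly],1); P=cloud(c,d,m>0); 
for _ in range(3):
    C=P.mean(0); n=np.linalg.svd(P-C)[2][2]; n*=np.sign(n[2]); r=(P-C)@n; P=P[abs(r)<4]
print('normal',n,np.degrees(np.arccos(n[2])),'azim',np.degrees(np.arctan2(-n[1],-n[0])),len(P),r.std())
def onpl(u,v):
    a,b=at_z(c,[px(u,v)],0)[0],at_z(c,[px(u,v)],100)[0]; t=(C-a)@n/((b-a)@n); return a+t*(b-a)
sp=onpl(335,438); s1,s2,s3=onpl(192,376),onpl(430,314),onpl(485,503)
print('spot',sp,'screws',s1,s2,s3,np.linalg.norm(s1-s2),np.linalg.norm(s3-s2))
az=lambda v:np.degrees(np.arctan2(v[1],v[0]))
e1,e2=at_z(c,[px(140,357),px(470,270)],35)
l1,l2=at_z(c,[px(70,140),px(135,330)],35)
print('yaw from screws',az(s2-s1)-90,az(s3-s2),'crease',az(e2-e1)-90,'left',az(l2-l1),'axis->spot',az(sp-ax))
for nm,q in (('nose',nose),('rider',rt),('riderout',ro)): print(nm,'azim',az(q-ax))
E
```

```text
axis [ 457.07 -345.24   36.  ] nose [ 471.14 -318.85   40.  ] rider [ 492.3  -342.34   40.  ] [ 503.77 -343.89   40.  ] 29.904146033825086 35.34739133899027 46.71428778107654
normal [-0.34  0.04  0.94] 19.976356311147782 azim -7.128402384697999 3611 0.7872472440090232
spot [ 547.19 -356.51   52.03] screws [ 510.   -396.39   40.41] [ 521.24 -308.72   40.51] [ 584.58 -316.3    63.7 ] 88.38878316162747 67.87313821912534
yaw from screws -7.307820533400644 -6.824272157693966 crease -7.281250602276913 left -6.336766561598502 axis->spot -7.1261476912622195
nose azim 61.941042371534984
rider azim 4.702293426113037
riderout azim 1.6556369057530285
```

```bash
python3 -m creep '{"slide":[[0.1,0.1,-1.5],[0.1,0.1,-1.5],[0.1,0.1,-1.5],[0.1,0.1,-1.5],[0.1,0.1,-1],[0.1,0.1,-1],[0.1,0.1,-1],[0.1,0.2,-1]],"turn":[-0.18,-0.18,-0.18,-0.18,-0.18,-0.18,-0.18,-0.18],"claw":[1,1,1,1,1,1,1,1]}'
python3 -m creep '{"slide":[[0,0,0],[0,0,0]],"turn":[-0.11,-0.11],"claw":[1,1]}'
python3 - <<'E'
from h import *
np.set_printoptions(suppress=True,precision=2)
s=manip.read_state();print(s['eef_pos'],s['eef_rot'],s['joints'])
im,d,c=shot('wrist')
for q in ('dial','rider','spot','rider_tip'):
    for r in manip.cut_out(q,'wrist')[:2]:
        P=cloud(c,d,r['mask']); print(q,round(r['score'],2),np.array(r['position']),r['mask'].sum(),np.median(P,0))
u,v=proj(c,[459,-345,36])[0].astype(int); print(u,v)
v0,u0=max(v-95,0),max(u-125,0)
a=cv2.resize(im[v0:v0+190,u0:u0+250],None,fx=3,fy=3,interpolation=cv2.INTER_CUBIC)
a=np.clip(a.astype(float)*1.4,0,255).astype(np.uint8)
print(u0,v0); cv2.imwrite('pics/c2.png',cv2.cvtColor(a,cv2.COLOR_RGB2BGR))
import pickle; pickle.dump((im,d,c),open('c2.pkl','wb'))
E
```

```text
clock: 4.95
eef_pos: [458.7, -342.5, 304.7]
eef_rot: [3.141, 0.0, 1.298]
wrist_force: [-0.2, -0.1, 0.6]
finger_gap: 93.8
finger_force: 0.0
clock: 5.2
eef_pos: [458.7, -342.5, 304.9]
eef_rot: [3.141, 0.0, 1.08]
wrist_force: [-0.3, -0.4, -0.2]
finger_gap: 93.8
finger_force: 0.0
[ 458.72 -342.48  304.92] [3.14 0.   1.08] [-0.71  0.45  1.56  0.    1.13 -0.21]
dial 0.72 [261.3 214.8] 3241 [ 459.87 -350.23   44.17]
dial 0.37 [292.1  23.8] 1081 [ 548.59 -236.57   14.12]
spot 0.58 [381.9 170.3] 14283 [ 552.62 -358.94   54.41]
rider_tip 0.65 [303.1 193. ] 83 [ 497.57 -351.92   39.86]
257 202
132 107
```

View pics/c2.png

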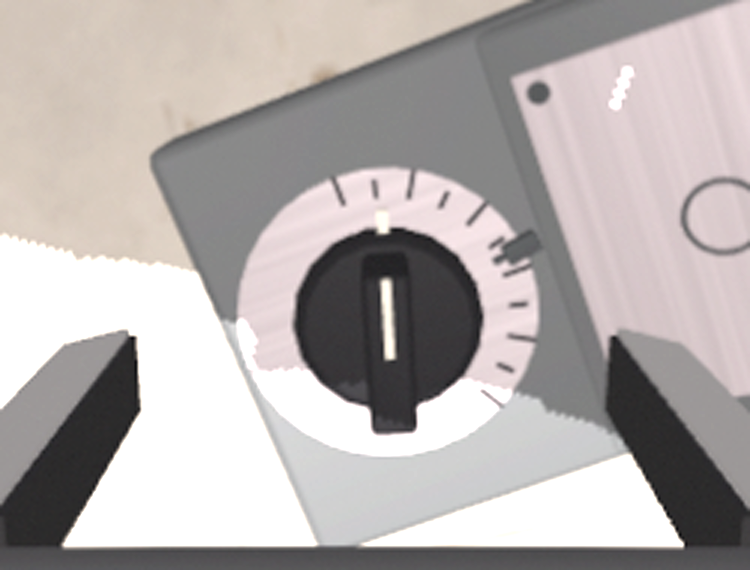

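```bash
python3 - <<'E'
from h import *
import pickle; im,d,c=pickle.load(open('c2.pkl','rb'))
np.set_printoptions(suppress=True,precision=2)
px=lambda u,v:[132+(u+.5)/3-.5,107+(v+.5)/3-.5]
az=lambda v:np.degrees(np.arctan2(v[1],v[0]))
g=im[107:297,132:382].astype(int)
# scale disc edge: fit circle to hand points at z=36
E=at_z(c,[px(*p) for p in [(237,310),(388,165),(540,310),(388,457),(280,205),(497,205),(280,415),(300,190)]],36)
A=np.c_[2*E[:,:2],np.ones(len(E))]; s=np.linalg.lstsq(A,(E[:,:2]**2).sum(1),rcond=None)[0]; ax=s[:2]; print('axis',ax,'R',np.sqrt(s[2]+ax@ax), np.linalg.norm(E[:,:2]-ax,axis=1))
for nm,p,z in (('nose out',(381,212),40),('nose in',(384,232),40),('line1',(386,279),68),('line0',(390,359),68),('barL',(363,262),68),('tab tip',(495,261),40),('tab out',(537,239),40),('tab mid',(520,248),40),('spot',(722,215),52)):
    q=at_z(c,[px(*p)],z)[0]; print(nm,q,az(q[:2]-ax),np.linalg.norm(q[:2]-ax))
a,b=at_z(c,[px(386,279),px(390,359)],68); print('line az',az(a-b))
# ticks
for p in [(338,192),(412,184),(480,213),(523,339),(493,398)]:
    q=at_z(c,[px(*p)],36)[0]; print('tick',az(q[:2]-ax),np.linalg.norm(q[:2]-ax))
b=cv2.resize(im[107+65:107+105,132+150:132+190],None,fx=14,fy=14,interpolation=cv2.INTER_CUBIC)
cv2.imwrite('pics/c3.png',cv2.cvtColor(b,cv2.COLOR_RGB2BGR))
E
```

```text
axis [ 457.86 -353.24] R 42.1089974132027 [41.51 41.81 41.74 42.31 42.46 42.46 42.28 42.28]
nose out [ 470.37 -325.95   40.  ] 65.3785969878668 30.024292083944832
nose in [ 468.5  -331.08   40.  ] 64.35652958215695 24.581393377730457
line1 [ 466.25 -335.57   68.  ] 64.60937545196585 19.55987804089608
line0 [ 457.54 -353.78   68.  ] -120.68081908352237 0.621329991421398
barL [ 463.45 -329.3    68.  ] 76.86173264186739 24.58379974389834
tab tip [ 490.75 -352.2    40.  ] 1.8207698898164788 32.90598663717049
tab out [ 503.24 -352.12   40.  ] 1.4223360971685304 45.39029153967147
tab mid [ 498.19 -352.17   40.  ] 1.5201904460705933 40.343685955872544
spot [ 545.95 -365.07   52.  ] -7.6441007269404615 88.88462582443377
line az 64.44671373569223
tick 82.7769474307087 37.0883030236084
tick 51.87409804966868 37.24161543604648
tick 21.148665909757817 37.853345914350655
tick -38.72949198602781 37.970610794076435
tick -67.81993549294293 38.260057668037135
```

View pics/c3.png

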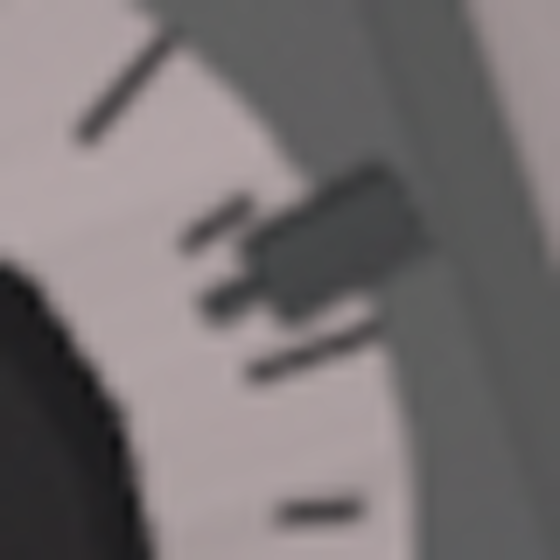

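```bash
python3 - <<'E'
from h import *
import pickle; im0,d0,c0=pickle.load(open('c2.pkl','rb'))
np.set_printoptions(suppress=True,precision=3)
for _ in range(2):
    s=manip.read_state(); cb=manip.calibration('wrist'); im,d,c=shot('wrist')
    print(s['clock'],s['eef_pos'],s['joints'],np.array(cb['pose'])[:3,3],np.array(c['pose'])[:3,3],np.array(c0['pose'])[:3,3])
    g=lambda a:cv2.cvtColor(a,cv2.COLOR_RGB2GRAY)[100:240,150:450].astype(np.float32)
    print(cv2.phaseCorrelate(g(im0),g(im)))
# depth-based check of the same pixels
px=lambda u,v:[132+(u+.5)/3-.5,107+(v+.5)/3-.5]
for p in [(520,248),(722,215),(300,300),(388,320)]:
    q=px(*p); print(p,world(c,[q],d[int(round(q[1])),int(round(q[0]))])[0])
for cam in('scene','top'):
    im,d,c=shot(cam)
    for q in('spot','dial'):
        for r in manip.cut_out(q,cam)[:3]:
            P=cloud(c,d,r['mask']); print(cam,q,r['position'],np.median(P,0))
E
```

```text
5.45 [ 458.638 -342.861  304.878] [-0.706  0.448  1.562 -0.     1.131 -0.221] [ 491.93  -280.192  284.82 ] [ 491.942 -280.287  284.767] [ 492.696 -280.213  284.948]
((-0.12276756408701317, -0.30216080856739325), 0.9893930827246772)
5.5 [ 458.61  -342.944  304.825] [-0.706  0.448  1.562  0.     1.131 -0.22 ] [ 491.942 -280.287  284.767] [ 491.958 -280.37   284.718] [ 492.696 -280.213  284.948]
((-0.13528726427526294, -0.33704328813617224), 0.9997489558325874)
(520, 248) [ 498.079 -351.931   40.772]
(722, 215) [ 545.873 -364.454   52.285]
(300, 300) [ 440.383 -336.44    44.181]
(388, 320) [ 461.692 -345.182   67.905]
scene dial [299.7, 221.4] [ 451.31  -341.564   46.089]
scene dial [416.9, 182.8] [ 294.566 -703.123   62.959]
top spot [390.3, 200.0] [ 415.162 -714.341   68.148]
top dial [404.9, 233.8] [ 296.565 -708.721   58.316]
```

```bash
python3 -m creep '{"slide":[[0,-0.5,-1],[-0.1,-0.5,-1],[0,0,-2],[0,0,-1.5],[0,0,-0.3],[0,0,0]],"turn":[0.045,0,0,0,0,0],"claw":[0.4,0.4,0.4,0.4,0.4,0.4]}' 20
python3 -m creep '{"slide":[[0,0,0],[0,0,0],[0,0,0],[0,0,0]],"turn":[0,0,0,0],"claw":[0,0,0,0]}' 20
```

```text
clock: 6.6
eef_pos: [457.7, -353.2, 246.8]
eef_rot: [3.141, 0.0, 1.128]
wrist_force: [-0.3, 0.5, -0.3]
finger_gap: 38.9
finger_force: 0.0
clock: 7.1
eef_pos: [457.7, -353.2, 246.9]
eef_rot: [3.141, 0.0, 1.128]
wrist_force: [0.5, -0.3, 2.2]
finger_gap: 11.9
finger_force: 20.0
```

```bash
python3 -m creep '{"slide":[[0,0,0],[0,0,0],[0,0,0],[0,0,0],[0,0,0],[0,0,0],[0,0,0],[0,0,0]],"turn":[-0.15,-0.15,-0.15,-0.15,-0.15,-0.15,-0.12,0],"claw":[0,0,0,0,0,0,0,0]}'
python3 - <<'E'
from h import *
im,d,c=shot('wrist'); import pickle; pickle.dump((im,d,c),open('c4.pkl','wb'))
u,v=proj(c,[458,-353,40])[0]; print(u,v)
u0,v0=int(u)-100,int(v)-90
print(u0,v0); a=np.clip(cv2.resize(im[v0:v0+140,u0:u0+200],None,fx=4,fy=4,interpolation=cv2.INTER_CUBIC)*1.4,0,255).astype(np.uint8)
cv2.imwrite('pics/c4.png',cv2.cvtColor(a,cv2.COLOR_RGB2BGR)); print(manip.read_state()['eef_pos'],manip.read_state()['eef_rot'])
E
```

```text
clock: 8.1
eef_pos: [457.9, -353.6, 247.0]
eef_rot: [3.139, -0.002, 0.106]
wrist_force: [5.3, -4.5, -2.9]
finger_gap: 11.6
finger_force: 20.0
255.22081538688985 227.46574834513217
155 137
[ 457.85166275 -353.62646764  246.9810375 ] [ 3.13933999e+00 -1.77310961e-03  1.07195036e-01]
```

View pics/c4.png

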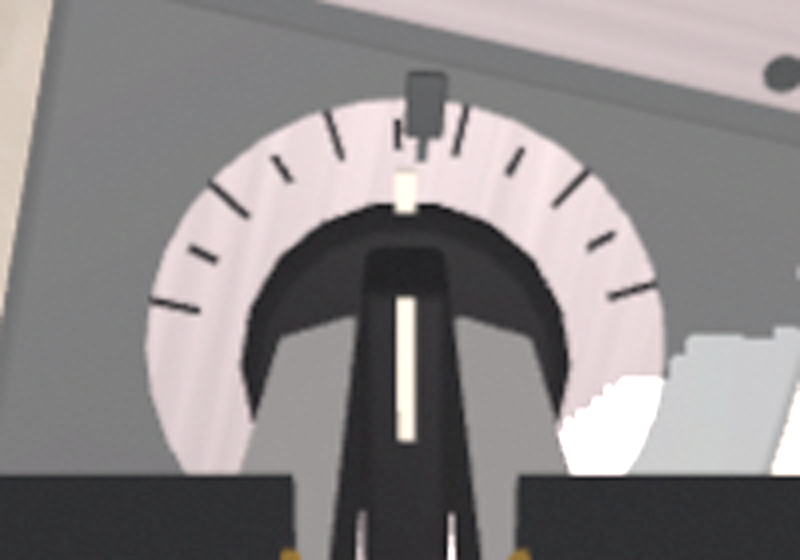

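```bash
python3 - <<'E'
from h import *
import pickle; im,d,c=pickle.load(open('c4.pkl','rb'))
px=lambda u,v:[155+(u+.5)/4-.5,137+(v+.5)/4-.5]
ax=np.array([458,-353.4])
for p in [(405,168),(405,190),(405,210),(421,158),(421,145),(427,105)]:
    q=at_z(c,[px(*p)],40)[0][:2]-ax; print(p,np.linalg.norm(q),np.degrees(np.arctan2(q[1],q[0])))
E
```

```text
(405, 168) 31.352092803326663 6.041099984921764
(405, 190) 27.945151353712333 6.038236775184669
(405, 210) 24.82220338389459 6.034921885511296
(421, 158) 32.97942531152624 1.8495302739171005
(421, 145) 34.96542136888029 2.0994326894850466
(427, 105) 41.07769155958912 1.4652789715242298
```

```bash
python3 -m creep '{"slide":[[0,0,0],[0,0,0],[0,0,0]],"turn":[-0.04,-0.035,0],"claw":[0,0,0]}'
python3 - <<'E'
from h import *
im,d,c=shot('wrist'); 
u,v=proj(c,[491,-352,40])[0]; print(u,v)
u0,v0=int(u)-40,int(v)-30
a=np.clip(cv2.resize(im[v0:v0+60,u0:u0+80],None,fx=8,fy=8,interpolation=cv2.INTER_CUBIC)*1.4,0,255).astype(np.uint8)
cv2.imwrite('pics/c5.png',cv2.cvtColor(a,cv2.COLOR_RGB2BGR)); 
px=lambda p:[u0+(p[0]+.5)/8-.5,v0+(p[1]+.5)/8-.5]
import pickle; pickle.dump((im,d,c,u0,v0),open('c5.pkl','wb'))
E
```

```text
clock: 8.52
eef_pos: [457.9, -353.7, 247.0]
eef_rot: [3.139, -0.002, 0.032]
wrist_force: [5.3, -5.4, -2.5]
finger_gap: 11.9
finger_force: 20.0
255.22013065016978 175.90845691982614
```

View pics/c5.png

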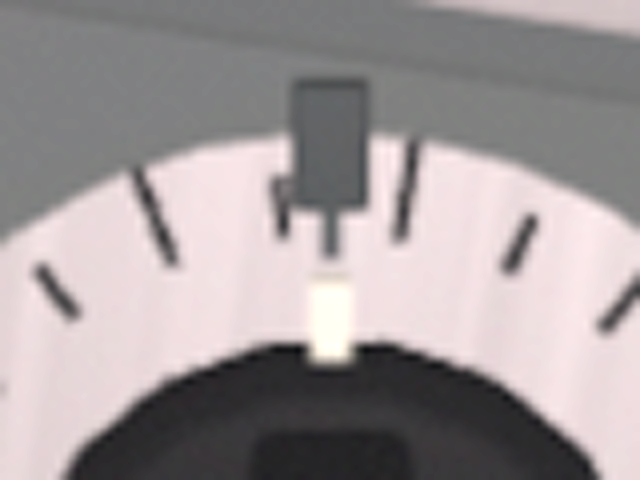

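```bash
python3 -m creep '{"slide":[[0,0,0],[0,0,0],[0,0,0.5],[0,0,4],[0,0,6],[0,0,6],[0,0,1]],"turn":[0,0,0,0,0,0,0],"claw":[0.35,0.35,0.35,0.5,1,1,1]}'
python3 -m creep '{"slide":[[0.7,5.3,0],[0.7,5.3,0],[0.7,5.3,0],[0.7,5.3,0],[0.7,5.3,0],[0.7,4,0],[0,1.3,0],[0,0,0]],"turn":[0,0,0,0,0,0,0,0],"claw":[1,1,1,1,1,1,1,1]}'
python3 - <<'E'
from h import *
np.set_printoptions(suppress=True,precision=2)
import pickle
s=manip.read_state(); print(s['eef_pos'],s['eef_rot'],s['joints'])
im,d,c=shot('wrist','w6'); pickle.dump((im,d,c),open('w6.pkl','wb'))
for q in ('stand','probe','probe_grip'):
    for r in manip.cut_out(q,'wrist')[:2]:
        P=cloud(c,d,r['mask']); print(q,round(r['score'],2),np.array(r['position']),r['mask'].sum(),np.median(P,0),P.min(0),P.max(0))
        if q!='stand':
            T=P[P[:,2]>P[:,2].max()-6]; print(' top',len(T),T.mean(0),cv2.minAreaRect(T[:,:2].astype(np.float32)))
E
```

```text
clock: 9.45
eef_pos: [457.4, -352.9, 426.4]
eef_rot: [3.137, -0.005, 0.033]
wrist_force: [-0.5, 0.1, -0.3]
finger_gap: 69.4
finger_force: 0.0
clock: 10.45
eef_pos: [499.5, -35.1, 421.3]
eef_rot: [3.142, 0.001, 0.034]
wrist_force: [-0.1, -0.7, -0.7]
finger_gap: 93.8
finger_force: 0.0
[499.48 -35.11 421.29] [3.14 0.   0.03] [-0.14  0.18  1.63 -0.    1.33  1.39]
stand 0.9 [264.  116.2] 3815 [575.22 -30.39   8.71] [524.12 -81.42  -0.63] [626.27  23.05 146.9 ]
probe 0.74 [252.8 105.5] 748 [574.85 -30.17 147.22] [560.77 -43.59  71.69] [586.74 -18.78 150.21]
 top 694 [575.31 -29.98 147.41] ((575.2805786132812, -29.965892791748047), (19.924495697021484, 20.592041015625), 77.37774658203125)
probe_grip 0.65 [252.4 103.3] 719 [574.82 -30.16 147.32] [561.77 -42.73  75.61] [586.03 -18.78 150.21]
 top 676 [575.15 -30.02 147.46] ((575.1399536132812, -29.908039093017578), (19.9295654296875, 20.26981544494629), 77.62551879882812)
```

View pics/w6.png

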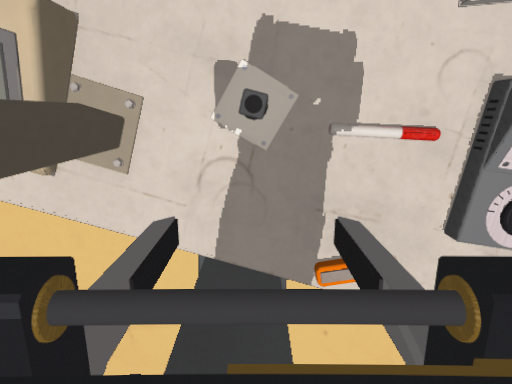

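```bash
python3 -m creep '{"slide":[[3.8,0.25,0],[3.7,0.25,0],[0,0,-4],[0,0,-4],[0,0,-3.5],[0,0,-1.4],[0,0,0]],"turn":[-0.13,-0.124,0,0,0,0,0],"claw":[0.6,0.6,0.6,0.6,0.6,0.6,0.6]}'
python3 -m creep '{"slide":[[0,0,0],[0,0,0],[0,0,0],[0,0,0]],"turn":[0,0,0,0],"claw":[0,0,0,0]}' 25
```

```text
clock: 11.52
eef_pos: [574.7, -30.7, 292.6]
eef_rot: [3.142, 0.001, -0.222]
wrist_force: [-0.8, 0.1, -0.4]
finger_gap: 56.3
finger_force: 0.0
clock: 12.02
eef_pos: [574.6, -30.2, 292.9]
eef_rot: [-3.142, -0.0, -0.221]
wrist_force: [-0.6, -1.5, 1.6]
finger_gap: 20.1
finger_force: 11.9
```

```bash
python3 -m creep '{"slide":[[0,0,0],[0,0,1],[0,0,1.8],[0,0,1.8],[0,0,0]],"turn":[0,0,0,0,0],"claw":[0,0,0,0,0]}' 25
python3 -m creep '{"slide":[[-0.44,0.1,0],[-0.44,0.1,0],[-0.44,0.1,0],[-0.44,0.1,0]],"turn":[0,0,0,0],"claw":[0,0,0,0]}' 
python3 -m creep '{"slide":[[-0.44,0.1,0],[-0.44,0.1,0],[-0.44,0.1,0],[-0.44,0.1,0],[0,0,0]],"turn":[0,0,0,0,0],"claw":[0,0,0,0,0]}' 
python3 - <<'E'
from h import *
np.set_printoptions(suppress=True,precision=2)
im,d,c=shot('wrist','w7')
for r in manip.cut_out('probe','wrist')[:2]:
    P=cloud(c,d,r['mask']); print(r['score'],r['position'],r['mask'].sum(),np.median(P,0),P.min(0),P.max(0))
im,d,c=shot('scene','s7')
for r in manip.cut_out('probe','scene')[:2]: print(r['score'],r['position'],r['mask'].sum())
E
```

```text
clock: 12.65
eef_pos: [574.7, -30.2, 340.8]
eef_rot: [-3.141, -0.003, -0.221]
wrist_force: [0.2, -0.6, -1.9]
finger_gap: 19.9
finger_force: 25.0
clock: 13.15
eef_pos: [556.8, -26.2, 338.4]
eef_rot: [3.142, -0.001, -0.221]
wrist_force: [5.3, -1.7, -3.2]
finger_gap: 20.0
finger_force: 25.0
clock: 13.78
eef_pos: [539.2, -22.1, 338.5]
eef_rot: [3.142, -0.0, -0.221]
wrist_force: [2.9, -0.5, -1.4]
finger_gap: 19.7
finger_force: 25.0
0.64 [253.6, 233.0] 4814 [553.95 -24.71 177.74] [520.04 -39.19  -0.48] [574.9    4.17 195.82]
```

View pics/w7.png

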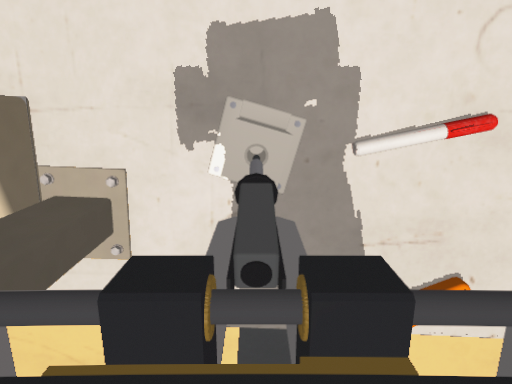

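```bash
cat > tilt.py <<'E'
from h import *
np.set_printoptions(suppress=True,precision=2)
def tilt(u0=243,u1=269,v0=196,v1=255):
    s=manip.read_state(); im,d,c=shot('wrist'); m=np.zeros(d.shape,bool); m[v0:v1,u0:u1]=1
    P=cloud(c,d,m); g=s['eef_pos']-[0,0,180]
    P=P[np.linalg.norm(P-g,axis=1)<60]
    for _ in range(4):
        C=P.mean(0); n=np.linalg.svd(P-C,full_matrices=False)[2][2]; n*=np.sign(n[0]); r=(P-C)@n; P=P[abs(r)<2.5*r.std()+.2]
    print(len(P),'rms',r.std(),'n',n,'tilt',np.degrees(np.arcsin(n[2])),'az',np.degrees(np.arctan2(n[1],n[0])),'face dist from G',(C-g)@n, s['eef_pos'],s['eef_rot'])
    return im,d,c
if __name__=='__main__': tilt()
E
python3 tilt.py
```

```text
1530 rms 0.36268882133560815 n [ 0.95 -0.21  0.24] tilt 14.007873181315917 az -12.670840628002795 face dist from G 19.191040025590855 [539.39 -22.17 338.5 ] [ 3.14  0.   -0.22]
```

```bash
python3 - <<'E'
from h import *
np.set_printoptions(suppress=True,precision=1)
s=manip.read_state(); im,d,c=shot('wrist'); g=s['eef_pos']-[0,0,180]; print('G',g)
e=np.array([np.cos(-.221),np.sin(-.221),0])
for v in range(150,290,6):
    q=world(c,[(257,v)],d[v,257])[0]; print(v,q,'fwd of G',(q-g)@e,'up',(q-g)[2])
print('G px',proj(c,g))
for v in (165,180,230): 
    row=world(c,[(u,v) for u in range(230,285,3)],d[v,230:285:3]); print(v,row[:,2], (row-g)@e)
E
```

```text
G [539.4 -22.2 158.5]
150 [571.4 -29.7   4.9] fwd of G 32.84272946885952 up -153.6064400217483
156 [574.1 -30.1  67. ] fwd of G 35.56556232347857 up -91.47795397851218
162 [571.9 -29.6  83.4] fwd of G 33.344041667871394 up -75.0976297753374
168 [569.1 -28.9  92.9] fwd of G 30.478695594889352 up -65.62690014713951
174 [571.  -29.2 124.8] fwd of G 32.371709450907446 up -33.762616268112225
180 [567.9 -28.5 127.8] fwd of G 29.20447342480349 up -30.736759349184695
186 [565.1 -27.9 131.6] fwd of G 26.301734873013704 up -26.950990201272788
192 [563.4 -27.5 139.4] fwd of G 24.54753586212234 up -19.158746855802832
198 [561.6 -27.  145.8] fwd of G 22.692229571936252 up -12.739753091140784
204 [560.3 -26.8 153.4] fwd of G 21.42651796246109 up -5.111715992636306
210 [559.1 -26.4 160. ] fwd of G 20.12670795856803 up 1.5257354077105276
216 [557.3 -26.  164.5] fwd of G 18.321961845060866 up 5.958855622840815
222 [556.1 -25.8 170.1] fwd of G 17.11585003435712 up 11.618130271606361
228 [554.7 -25.4 174.6] fwd of G 15.662252583211096 up 16.081054829222836
234 [553.5 -25.1 179.2] fwd of G 14.4276483888
[... 636 characters left out ...]
-123.43261846191268 up -159.77176678547494
G px [[257.3 244.4]]
165 [72.2 72.6 72.2 71.3 72.7 71.7 70.3 84.9 88.8 87.6 85.6 71.4 72.9 72.
 72.  73.7 72.5 72.2  9. ] [29.2 29.3 29.2 29.1 29.3 29.1 28.9 31.3 32.  31.8 31.4 29.  29.3 29.1
 29.1 29.4 29.2 29.1 18.5]
180 [  8.2   8.3  72.1  72.3 126.6 126.9 126.4 127.1 127.1 127.8 127.3 126.2
 126.9 125.4  73.4  72.4  71.6   8.1   8.5] [ 3.2  3.2 17.1 17.1 29.  29.  28.9 29.1 29.1 29.2 29.1 28.9 29.  28.7
 17.4 17.1 17.   3.1  3.2]
230 [161.7 162.9 175.4 177.1 175.9 176.4 175.4 176.5 176.1 176.1 175.8 174.6
 176.4 176.8 176.2 175.4 162.  162.3 161.9] [ 9.6 10.1 15.  15.6 15.2 15.3 15.  15.4 15.2 15.2 15.1 14.6 15.3 15.5
 15.3 14.9  9.7  9.8  9.7]
```

```bash
python3 -m creep '{"slide":[[0.7,-0.16,0],[0.7,-0.16,0],[0.7,-0.16,0],[0.6,-0.14,0],[0.5,-0.1,0],[0.4,-0.09,0],[0.4,-0.09,0],[0,0,0]],"turn":[0,0,0,0,0,0,0,0],"claw":[0,0,0,0,0,0,0,0]}' 
python3 tilt.py
```

```text
clock: 15.08
eef_pos: [579.6, -31.3, 338.7]
eef_rot: [3.142, -0.001, -0.221]
wrist_force: [-2.6, 1.1, -0.5]
finger_gap: 19.8
finger_force: 25.0
1270 rms 0.2643475192833288 n [ 0.98 -0.22 -0.  ] tilt -0.2440098777690735 az -12.63582324580014 face dist from G 10.432012823070878 [579.61 -31.27 338.74] [ 3.14 -0.   -0.22]
```

```bash
python3 -m creep '{"slide":[[-0.44,0.1,0],[0,0,-1.6],[0,0,-1.6],[0,0,-1.35],[0,0,0],[0,0,0],[0.34,-0.08,0.6],[0.34,-0.08,0.6]],"turn":[0,0,0,0,0,0,0,0],"claw":[0,0,0,0,0.4,0.4,0.4,0.4]}' 
python3 -m creep '{"slide":[[0,0,0],[0,0,0],[0,0,0],[0,0,0],[0,0,0]],"turn":[0,0,0,0,0],"claw":[0.4,0,0,0,0]}' 25
python3 tilt.py
```

```text
clock: 16.12
eef_pos: [582.1, -31.8, 305.9]
eef_rot: [-3.142, -0.001, -0.221]
wrist_force: [-0.2, -0.5, -0.9]
finger_gap: 37.3
finger_force: 0.0
clock: 16.75
eef_pos: [581.7, -31.8, 305.0]
eef_rot: [3.142, 0.0, -0.221]
wrist_force: [0.2, 0.5, -0.9]
finger_gap: 20.2
finger_force: 25.0
1327 rms 1.1947715013330278 n [ 0.97 -0.22  0.03] tilt 1.870080302435456 az -12.979589882988284 face dist from G 2.8092413102729017 [581.71 -31.75 304.97] [ 3.14  0.   -0.22]
```

```bash
python3 -m creep '{"slide":[[0,0,1.5],[0,0,1.5],[0,0,1.5],[0,0,0]],"turn":[0,0,0,0],"claw":[0,0,0,0]}' 25
python3 -m creep '{"slide":[[-0.58,0.13,0],[-0.58,0.13,0],[-0.58,0.13,0],[-0.58,0.13,0],[-0.58,0.13,0],[-0.58,0.13,0],[-0.58,0.13,0],[-0.58,0.13,0]],"turn":[0,0,0,0,0,0,0,0],"claw":[0,0,0,0,0,0,0,0]}'
python3 -m creep '{"slide":[[0,0,0]],"turn":[0],"claw":[0]}'
python3 tilt.py
```

```text
clock: 17.3
eef_pos: [581.9, -31.7, 351.9]
eef_rot: [-3.141, -0.003, -0.221]
wrist_force: [-0.3, -0.6, -1.7]
finger_gap: 20.2
finger_force: 25.0
clock: 18.3
eef_pos: [535.0, -21.3, 350.2]
eef_rot: [3.142, -0.0, -0.221]
wrist_force: [5.5, -0.5, -2.5]
finger_gap: 19.9
finger_force: 25.0
clock: 18.42
eef_pos: [535.0, -21.3, 350.3]
eef_rot: [3.142, 0.001, -0.221]
wrist_force: [0.7, -1.5, -0.0]
finger_gap: 20.0
finger_force: 25.0
1528 rms 0.40960235369042314 n [ 0.92 -0.21  0.34] tilt 19.60303984955561 az -12.688261651800898 face dist from G 10.616960379609836 [535.   -21.25 350.3 ] [ 3.14  0.   -0.22]
```

```bash
python3 -m creep '{"slide":[[0,0,0],[0,0,1],[0,0,2],[0,0,2],[0,-2,1],[-0.3,-4,0],[-0.4,-5,0],[-0.4,-5,0]],"turn":[0,0,0,0,0,0,0,0],"claw":[0,0,0,0,0,0,0,0]}' 45
python3 -m creep '{"slide":[[-0.4,-5,0],[-0.4,-5,0],[-0.4,-4,0],[-0.4,-2.5,0],[-0.35,-1,0],[-0.3,-0.28,-1.5],[0,0,-1],[0,0,0]],"turn":[0.048,0.048,0,0,0,0,0,0],"claw":[0,0,0,0,0,0,0,0]}'
python3 - <<'E'
from tilt import *
import pickle
im,d,c=tilt(); pickle.dump((im,d,c),open('w8.pkl','wb'))
cv2.imwrite('pics/w8.png',cv2.cvtColor(cv2.resize(im,None,fx=1.5,fy=1.5,interpolation=cv2.INTER_CUBIC),cv2.COLOR_RGB2BGR))
E
```

```text
clock: 19.48
eef_pos: [523.8, -183.8, 410.1]
eef_rot: [3.142, 0.001, -0.221]
wrist_force: [0.9, 1.1, -1.2]
finger_gap: 19.8
finger_force: 45.0
clock: 20.48
eef_pos: [502.1, -358.3, 384.0]
eef_rot: [-3.14, 0.002, -0.124]
wrist_force: [-0.4, -0.1, -1.3]
finger_gap: 19.8
finger_force: 45.0
1526 rms 0.4156500953655982 n [ 0.93 -0.12  0.34] tilt 19.57959676481368 az -7.327919648127117 face dist from G 10.927402060140935 [ 502.12 -358.34  383.96] [-3.14  0.   -0.12]
```

View pics/w8.png

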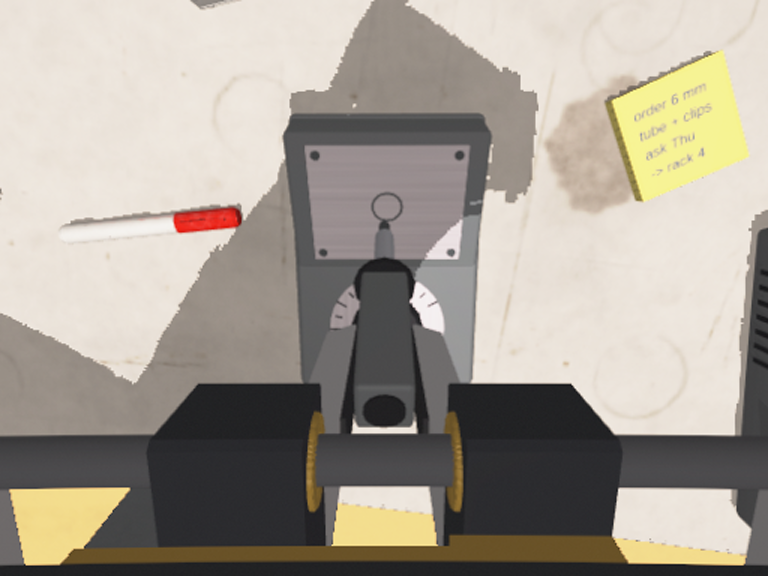

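```bash
python3 - <<'E'
from h import *
import pickle; im,d,c=pickle.load(open('w8.pkl','rb'))
np.set_printoptions(suppress=True,precision=2)
px=lambda u,v:[(u+.5)/1.5-.5,(v+.5)/1.5-.5]
m=np.zeros(d.shape,np.uint8); cv2.fillPoly(m,[np.array([px(312,165),px(460,165),px(450,205),px(320,240)]).astype(int)],1)
P=cloud(c,d,m>0)
for _ in range(4):
    C=P.mean(0); n=np.linalg.svd(P-C,full_matrices=False)[2][2]; n*=np.sign(n[2]); r=(P-C)@n; P=P[abs(r)<2]
print('n',n,np.degrees(np.arccos(n[2])),np.degrees(np.arctan2(-n[1],-n[0])),len(P),r.std())
def onpl(p,C=C):
    a,b=at_z(c,[px(*p)],0)[0],at_z(c,[px(*p)],100)[0]; t=(C-a)@n/((b-a)@n); return a+t*(b-a)
sp=onpl((387,207)); print('spot',sp)
S=[onpl(p) for p in [(314,155),(459,155),(322,253),(450,252)]]; print('screws mean',np.mean(S,0),[np.round(x,1) for x in S])
st=manip.read_state(); g=st['eef_pos']-[0,0,180]; f=np.array([np.cos(-.125),np.sin(-.125),0]); up=np.array([0,0,1.])
for th in (19.6,20.2):
    t=np.radians(th); tip=g+.8*f+112.5*(np.sin(t)*f-np.cos(t)*up); print('tip pred',tip,'px*1.5',proj(c,tip)*1.5, 'height over plane',(tip-C)@n)
    print('offset along plane to spot', (sp-tip)-((sp-tip)@n)*n)
for v in range(145,175,3): print(v,world(c,[(256,v)],d[v,256])[0],d[v,256])
E
```

```text
n [-0.34  0.04  0.94] 19.774362750662828 -7.101186284616212 3661 0.6638957760363962
spot [ 546.61 -364.99   53.19]
screws mean [ 546.77 -364.48   53.23] [array([ 584.1, -324.8,   64.8]), array([ 573.1, -412.4,   64.7]), array([ 520.1, -316.5,   41.6]), array([ 509.8, -404.2,   41.8])]
tip pred [ 540.4  -363.28   98.83] px*1.5 [[385.48 225.11]] height over plane 45.1025780989569
offset along plane to spot [-8.93  0.18 -3.19]
tip pred [ 541.5  -363.41   99.23] px*1.5 [[385.48 223.21]] height over plane 45.105161608386965
offset along plane to spot [-10.03   0.31  -3.59]
145 [ 539.61 -362.3    49.99] 313.2935
148 [ 542.42 -362.7   100.54] 263.57608
151 [ 540.68 -362.48  106.53] 258.19574
154 [ 539.44 -362.33  115.5 ] 249.80484
157 [ 537.69 -362.12  119.78] 246.08086
160 [ 536.1  -361.92  124.7 ] 241.70464
163 [ 534.63 -361.74  129.83] 237.0938
166 [ 533.17 -361.56  134.48] 232.94238
169 [ 531.69 -361.38  138.59] 229.3183
172 [ 533.61 -361.64  160.24] 207.85207
```

```bash
python3 -m creep '{"slide":[[0.1,-0.04,-1],[0.1,-0.04,-1.5],[0.1,-0.04,-1],[0,0,-0.35],[0,0,0],[0,0,0]],"turn":[0,0,0,0,0,0],"claw":[0,0,0,0,0,0]}'
python3 - <<'E'
from tilt import *
import pickle
im,d,c=tilt(); pickle.dump((im,d,c),open('w9.pkl','wb'))
F=[]
for _ in range(5): manip.camera('top'); F.append(manip.read_state()['wrist_force'])
print('F',np.mean(F,0),np.std(F,0))
a=cv2.resize(im[90:190,190:320],None,fx=6,fy=6,interpolation=cv2.INTER_CUBIC); cv2.imwrite('pics/w9.png',cv2.cvtColor(a,cv2.COLOR_RGB2BGR))
E
```

```text
clock: 21.28
eef_pos: [504.9, -360.4, 347.1]
eef_rot: [3.141, -0.001, -0.125]
wrist_force: [0.0, -0.1, -1.8]
finger_gap: 20.0
finger_force: 45.0
1521 rms 0.4168424119478935 n [ 0.93 -0.12  0.34] tilt 19.672964894223032 az -7.107999315659902 face dist from G 10.781637604490333 [ 504.88 -360.42  347.11] [ 3.14 -0.   -0.13]
F [ 0.18 -0.23 -1.18] [0.72 0.3  0.44]
```

View pics/w9.png

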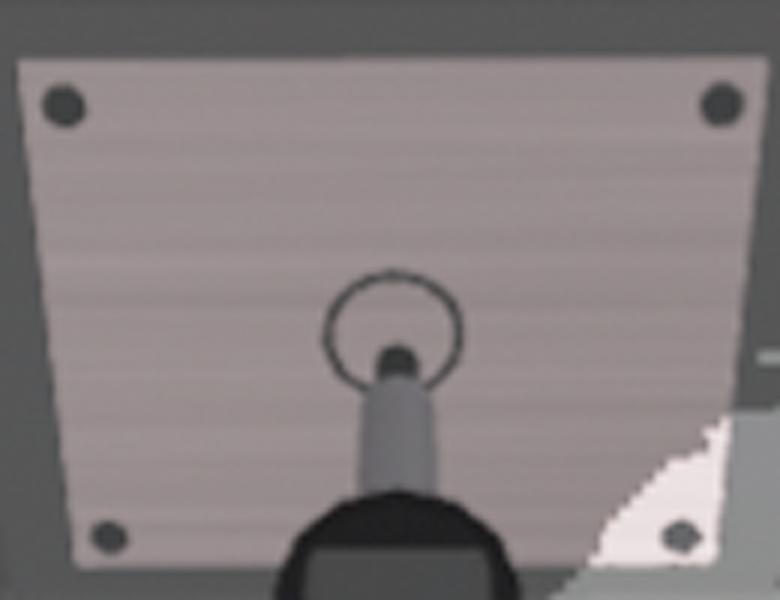

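```bash
cat > fm.py <<'E'
from h import *
np.set_printoptions(suppress=True,precision=2)
F=[];p=[]
for _ in range(24): manip.camera('top'); s=manip.read_state(); F.append(s['wrist_force']); p.append(s['eef_pos'])
n=np.array([-.34,.0425,.94]); F=np.array(F); print('F',F.mean(0),F.std(0)/5,'along n',(F@n).mean(),(F@n).std()/5,'pos',np.mean(p,0),p[-1],s['clock'])
E
python3 fm.py
python3 - <<'E'
from h import *
import pickle; im,d,c=pickle.load(open('w9.pkl','rb'))
np.set_printoptions(suppress=True,precision=2)
px=lambda u,v:[190+(u+.5)/6-.5,90+(v+.5)/6-.5]; cr=lambda P:((proj(c,P)-[190,90]+.5)*6-.5)
n=np.array([-.34,.0425,.94]); n/=np.linalg.norm(n); C=np.array([546.7,-364.9,53.1])
a,b=at_z(c,[px(394,335)],0)[0],at_z(c,[px(394,335)],100)[0]; t=(C-a)@n/((b-a)@n); sp=a+t*(b-a); print('spot',sp)
g=manip.read_state()['eef_pos']-[0,0,180]; f=np.array([np.cos(-.125),np.sin(-.125),0]); t=np.radians(19.9)
ax=-(np.sin(t)*f-np.cos(t)*np.array([0,0,1])); tip=g+.8*f-112.5*ax
h=(tip-C)@n; print('tip',tip,'h',h,'crop px end',cr(tip),'hemisph centre',cr(tip+3*ax),'landing',tip-h*ax,cr(tip-h*ax),'err',tip-h*ax-sp)
m=np.zeros(d.shape,np.uint8); cv2.fillPoly(m,[np.array([px(60,130),px(720,130),px(690,300),px(480,300),px(310,260),px(300,500),px(100,500)]).astype(int)],1)
P=cloud(c,d,m>0); print('plane resid',((P-C)@n).mean())
q=[world(c,[(256,v)],d[v,256])[0] for v in range(145,172,3)]
for x in q: print(x,'dist from axis',np.linalg.norm(np.cross(x-tip,ax)),'s',(x-tip)@ax)
E
```

```text
F [-0.09 -0.05 -1.11] [0.11 0.09 0.1 ] along n -1.0128768075017496 0.11474384756363971 pos [ 504.87 -360.37  346.65] [ 504.87 -360.35  346.64] 22.775
spot [ 546.62 -364.45   53.05]
tip [ 543.65 -365.22   60.86] h 8.310697066325938 crop px end [[402.06 361.33]] hemisph centre [[402.1  371.13]] landing [ 546.46 -365.58   53.04] [[401.94 335.13]] err [-0.16 -1.13 -0.01]
plane resid -0.6398637902311428
[ 546.77 -365.12   51.87] dist from axis 0.5198179448175632 s -9.503804800129933
[ 545.67 -364.98   64.89] dist from axis 3.261365273396239 s 3.1167945471142096
[ 543.66 -364.72   68.57] dist from axis 2.6227781469658242 s 7.274033635663519
[ 542.53 -364.58   78.49] dist from axis 4.90137188991461 s 16.98666279224396
[ 540.79 -364.36   82.84] dist from axis 4.730944916162165 s 21.669879358681875
[ 539.02 -364.13   86.54] dist from axis 4.318441433077491 s 25.755360343395697
[ 537.58 -363.95   91.93] dist from axis 4.790461386781928 s 31.321133499528294
[ 535.95 -363.74   95.62] dist from axis 4.50125862969521 s 35.35176058375301
[ 534.63 -363.57  100.7 ] dist from axis 4.974269270792994 s 40.58411793777705
```

```bash
python3 -m creep '{"slide":[[0.1,0.02,-0.28],[0.1,0,-0.28],[0.08,-0.01,-0.22],[0.07,-0.01,-0.19],[0.07,-0.01,-0.19],[0.05,-0.01,-0.14],[0,0,0],[0,0,0]],"turn":[0,0,0,0,0,0,0,0],"claw":[0,0,0,0,0,0,0,0]}'
python3 fm.py
```

```text
clock: 23.78
eef_pos: [509.6, -360.5, 333.7]
eef_rot: [-3.142, 0.0, -0.125]
wrist_force: [-1.5, 0.8, -0.2]
finger_gap: 19.8
finger_force: 45.0
F [-1.67  1.3   0.48] [0.11 0.11 0.11] along n 1.0756517390253884 0.0984593759880876 pos [ 509.56 -360.56  333.66] [ 509.57 -360.57  333.66] 24.975
```

```bash
python3 - <<'E'
from tilt import *
im,d,c=tilt()
n=np.array([-.34,.0425,.94]); n/=np.linalg.norm(n); C=np.array([546.6,-364.6,53.0])
ex=np.array([.932,-.117,.342])
g=manip.read_state()['eef_pos']-[0,0,180]; f=np.array([np.cos(-.125),np.sin(-.125),0]); t=np.radians(19.8)
ax=-(np.sin(t)*f-np.cos(t)*np.array([0,0,1])); A=g+.8*f
h=(A-C)@n/(ax@n); L=A-h*ax; print('axis meets plane at',L,'err',L-C,'press est',112.5-h)
# stem shoulder: dark tip vs grey stem, seen along centre column
for q in ('tip_end','spot'):
    for r in manip.cut_out(q,'wrist')[:1]: print(q,r['score'],r['position'],r['mask'].sum())
print('px axis-plane',proj(c,L),'px spot',proj(c,C))
for v in range(138,164,1): print(v,im[v,250:264].mean(1).astype(int) if 0 else im[v,246:270,1])
E
```

```text
1523 rms 0.422221426583385 n [ 0.93 -0.12  0.34] tilt 19.588412210686187 az -7.2573670160326635 face dist from G 10.632219258814027 [ 509.57 -360.57  333.66] [ 3.14 -0.   -0.13]
axis meets plane at [ 546.34 -365.19   52.93] err [-0.26 -0.59 -0.07] press est 5.462841581896086
spot 0.81 [257.0, 141.1] 9835
px axis-plane [[256.81 152.83]] px spot [[256.06 152.62]]
138 [141 141 141 141 141 141 141 141 141 141 141 141 142 141 140 141 141 141
 141 141 141 140 141 141]
139 [144 144 144 144 143 144 143 143 143 144 143 144 143 143 144 143 144 143
 144 143 142 143 143 143]
140 [145 146 145 146 145 146 145 144 144 144 144 143 144 144 144 145 144 145
 144 144 144 144 142 143]
141 [145 144 143 144 144 144 138 131 128 129 126 126 133 134 139 143 142 142
 143 143 143 143 142 142]
142 [142 142 142 142 133 124 109  95  91  90  82  86 100 103 117 125 136 140
 140 140 141 140 141 140]
143 [142 141 133 122 101  75  78  90 101 105 105  96  92  82  79  86 110 127
 138 140 140 140 140 140]
144 [141 133 104  74  76  96 113 122 136 141 141 129 125 115 109  99  79  92
 118 135 140 140 139 139]
145 [130 104  8
[... 1241 characters left out ...]
 114  99 102 105 106 107 108 110 111 111 108 111 131 141
 135 106  79 113 136 141]
158 [ 70 108 136 135 111 100 102 104 106 108 108 110 112 111 108 106 127 141
 121  82  89 129 142 142]
159 [ 97  79 112 121 106  99 103 104 106 107 109 111 112 111 109 107 118 125
 100  79 116 139 144 144]
160 [128  97  79  85  94  99 103 105 107 107 108 111 111 110 108 106 100  85
  78 104 133 142 143 143]
161 [143 127 102  88  93  99 103 105 106 107 108 111 111 111 109 107  96  98
 112 132 141 141 141 141]
162 [144 143 135 115 101 100 104 105 106 108 108 111 111 110 109 107 114 135
 142 142 143 142 142 142]
163 [143 143 143 128 106 100 103 105 107 107 108 110 112 111 109 108 123 139
 143 143 142 142 142 142]
```

```bash
python3 -c "
from cell import manip; print(manip.sign_off()); s=manip.read_state(); print(s['clock'],s['wrist_force'],s['finger_gap'])"
```

```text
the job is handed in; nothing more can be done
None
the job is handed in; nothing more can be done
```

The job is handed in at about 25 s: the dial pointer is at the rider tab, and the probe tip is held inside the ring, square to the face within about 0.5° and pressed in about 6 mm; I viewed 12 pictures, two over the limit of 10.

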